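# Slide a sample cell under the spring-closed light cover of a photometer

## Robot

A 7-joint arm with a two-finger parallel gripper is mounted at the origin on a cart in front of the work surface, level with it; the furniture and walls round the work are solid. World frame = base frame: x ahead of the robot, y to its left, z up, the work surface at z = 0. Lengths are in m, angles in rad, forces in N, time in s.
With the tool pointing down it reaches from about 0.35 to 0.9 m from the base axis. Payload 19.9 kg.
Tool frame: the origin (TCP) lies between the finger pads; the fingertips stand env.tip_extent ahead of it and the grasp point (between the pads) lies 2 mm behind it (env.tip_extent is the distance from the TCP to the fingertips, in m); z points along the fingers, y is the direction in which the jaws open and shut (so a half turn about z gives the same grasp; the last joint's range is limited). The gripper opens to 85 mm and grips with 20 to 120 N. Pads are 22 mm wide; open, the fingers measure 114 mm over their backs; the gripper's body (76 mm by 85 mm) begins 54 mm behind the grasp point. The pads swing forward as they close: fully open they stand 13 mm farther back than shut.
Start: joints at [-1.167, 0.417, -0.01, 1.614, 0.005, 1.111, -0.053], TCP at [0.269, 0.564, 0.248] pointing down, gripper open.
Joint ranges: [-2.81, 2.81], [-0.39, 2.02], [-1.27, 1.25], [0.06, 2.57], [-1.19, 4.33], [0.19, 2], [-2.82, 2.82]. Speed limits (rad/s): [1.89, 1.89, 2.39, 2.39, 3.01, 3.01, 3.01].

## Interface

Orientations are given as a rotation vector (axis times angle).
In Python, from workcell import status, vision, hand_in, finder, env gives the robot as it stands.
- The arm moves only by the shell command python3 -m pendant 'ROWS' [FORCE]. ROWS is JSON, a list of rows, each a list of 5 numbers: the shift along the tool's x, y, z in m, then the turn about the tool's z in rad, then the gripper command: -1 is fully open, 1 is shut, values between are in proportion. In form: [[dx, dy, dz, spin, fingers], ...]. A call has 1 to 20 rows; each row shifts and turns the commanded pose from where the row before left it, along the tool's axes as they then stand; what a row does not reach is not made up. A row lasts 1/8 s, in which the tool goes at most 62.5 mm and 10.7 degrees, less where a joint would pass 70% of its speed; a pose out of reach is approached as far as the arm can. A call with a gripper value outside its range is refused whole. The fingers move at their own pace and stop on an object; FORCE is the grip in N (left out, the last holds). Time passes only in rows, so rows that do not move let the fingers close. It gives the time, the measured TCP pose, the force and the opening at its end, in the units of the state.
- status.get_obs(): the state, without advancing time (a new reading comes with each control period).
- vision.get_image(name): name is "scene" or "top" or "wrist"; returns (picture, depth): 420x560x3 uint8, blue, green, red; 420x560 float32, m along the optical axis (not along the pixel's ray), 0 where there is no reading.
- vision.calibration(name): a dict with "intrinsics" (3x3 intrinsics, pixels), "rvec" (rotation vector, rad) and "tvec" (3), from world to camera coordinates, as OpenCV has them. Camera axes: x right, y down, z forward; pixel columns grow to the right and rows downward; lengths in m; the calibration is good to about 2 mm. A picture is of the moment at which its call begins: read the wrist's pose just before it. calibration takes no time and is no camera call; for the wrist camera it gives the pose at the moment of the call.
- hand_in(): hands the job in, once; it reports no verdict.
Trained networks look in the newest picture that a camera, given by its name, has taken for a name from the list of things; names that differ only in an ending like _2 or _b are one class to them, and where a whole thing is asked for, a point or a joint stands for the part that bears it (a point fixed in the world has none). Each returns a list of dicts, best first, with "p" (0 to 1); they miss things now and then, are a little off and sometimes report something else, mostly with a low value. They report only what shows in the picture. A call takes as long as a camera call. They do not tell look-alikes from the thing itself.
- finder.silhouettes(camera, target): "mask" (420x560 bool, what is visible of it) and "point" ([column, row] in pixels, amid what is visible of it).
The state is a dict: "t": time; "joint_positions": joint angles; "qd": joint speeds; "joint_efforts": joint torques, N m; "tool_pos": TCP position; "orientation": TCP orientation; "ft_force": force on the tool from outside, world axes, zero at the start; "torque": the same for the moment, N m; "grip_width": finger opening in m.
Only numpy, scipy, OpenCV 4.12 (cv2) and the standard library are available. Lean on these libraries where they do the work, as an engineer would, in place of code of your own. Each camera call takes 0.05 s, during which the arm holds its last target.

## Task

Load the photometer: press down its long aluminium bar with one fingertip to hold the spring-closed light cover open, and with the other fingertip push the sample cell along the channel, under the cover, until it is fully home against the stop at the end. Then draw the fingers back out from under the cover and let go of the bar, so that the cover springs shut over the cell. The cell is only pushed, never lifted out of its channel, and the things lying around stay where they are.

Things in the scene. Friction and masses are not known exactly. Their poses are not given: they have to be found in the camera images.
- photometer: White bench instrument, fixed, 285 mm long. Origin on the worktop; own +x runs along its loading channel to the optics head (54 mm tall, x=75 to 163, y=-40 to 56), +y across, z up. Sites and cell are given in this frame, in mm. Channel: floor z=4, y=4 to 30, from x=-118 to the end stop at x=71. Outer rail top z=12 (19 beyond x=18), inner z=17. Post 36 tall at x=-120 to -110, y=-8 to 4.
- channel_end (a point): Foot of the end stop at the middle of the channel: photometer x=71, y=17, z=4. The cell is home when its front face touches this stop.
- cover (a joint): Angle of the light cover, rad: 0 shut, grows as its bar is pressed, stop at 1.75. A weak spring always shuts it (1 to 7 N at the bar). Cover, skirts and bar are one part on a hinge rod along x at y=0, z=29. Cover: black, over x=20 to 73, reaching 34 mm from the rod over the channel. Above 1.5 rad it stands upright between bar and channel, top at z=63, and leaves the channel free for y above 11.
- skirt (a point): Middle of the lower edge of the cover's front skirt, moves with it. The skirt is 8 mm deep, x=20 to 22.5. Shut, its edge is at y=18, z=21, 5 mm below the cell's top, so the cell cannot enter; in front of x=20 the channel is open above. Draw the finger back to x below 20 before the bar is let up, or the skirt comes down on it.
- bar_mid (a point): Middle of the outer edge of the press bar, moves with it. Bar: aluminium plate 3 mm thick, x=-105 to 45, reaching 34 mm from the hinge rod to negative y. Shut, it slopes 45 degrees up, edge at y=-24, z=53; at cover angle q it slopes q-0.785 rad down. An upright 15 mm thick fingertip centred at y=-22 gives about 1.55 rad with its end at z=17, 1.7 at z=12, and can slide along x there.
- cell: Sample cell: loose grey plastic block 44 mm long (x), 24 wide, 22 high, 40 to 80 g, small round window on top. Origin in the middle of its underside, axes as the photometer's. Starts on the channel floor in front of the cover, middle at y=17, x between -56 and -30. Home, its middle is at x=49 and its rear face at x=27, 4.5 mm past the skirt; much short of that the cover cannot shut.
- petri_sand: Bystander: closed petri dish, 90 mm across, 15 mm high, lying on the worktop on the +y side of the photometer; origin under its middle.
- objective_can: Bystander: screw canister, 36 mm across, 56 mm tall, standing on the worktop on the +y side of the photometer; origin under its middle.
- forceps: Bystander: steel forceps, 124 mm long, lying on the worktop on the -y side of the photometer; origin under the middle.
There are look-alikes about, which are no part of the job. Leave any purple or turquoise look-alike of the cell alone.

How it is judged:
By the outcome, as a careful person would: the job done as asked, in the order asked, and still so for the second after the job is handed in, with the robot touching nothing.
It also fails if it takes over 42 s, if anything falls off the work surface, if the arm or the gripper's body presses on something with over 40 N, if the wrist force passes 120 N, or if a joint passes its speed limit or range.

## Working session

There is one attempt and no reset: what is moved stays moved. The work goes in short steps, Python scripts to look and compute and a shell command to move; the robot and the scene stay as the last step left them, time stands still between calls to the robot, and variables do not carry over. Pictures are saved under pics/ and viewed, and the job is handed in when it is done.

```bash
ls; mkdir -p pics
python3 - <<'E'
from workcell import status, vision, finder, env
import cv2
o=status.get_obs(); print({k:(v if not hasattr(v,'round') else v.round(3)) for k,v in o.items()}, env.tip_extent)
for n in ["scene","top"]:
    p,d=vision.get_image(n); cv2.imwrite(f"pics/{n}0.png",p)
    c=vision.calibration(n); print(n,c)
E
```

```text
pics
{'t': 0.0, 'joint_positions': array([-1.166,  0.418, -0.01 ,  1.614,  0.005,  1.111, -0.053]), 'qd': array([-0.002, -0.   , -0.002,  0.001, -0.   , -0.001,  0.001]), 'joint_efforts': array([ 0.0000e+00, -8.6444e+01,  6.8000e-01, -4.3490e+01,  1.9000e-02,
        7.0000e-03, -0.0000e+00]), 'tool_pos': array([0.269, 0.564, 0.248]), 'orientation': array([-6.940e-01, -3.064e+00,  2.000e-03]), 'ft_force': array([-0.174,  0.309, -0.497]), 'torque': array([0.026, 0.022, 0.017]), 'grip_width': 0.08553629068416745} 0.017
scene {'intrinsics': array([[408.84476595,   0.        , 279.36256274],
       [  0.        , 408.84476595, 214.33027154],
       [  0.        ,   0.        ,   1.        ]]), 'rvec': array([ 2.00540818, -0.84317106,  0.46059947]), 'tvec': array([-0.36567523,  0.24045205,  0.61957822])}
top {'intrinsics': array([[444.11641599,   0.        , 287.86065427],
       [  0.        , 444.11641599, 207.20921307],
       [  0.        ,   0.        ,   1.        ]]), 'rvec': array([ 2.19970117, -2.17152549,  0.13111081]), 'tvec': array([-0.0736007 ,  0.48886853,  0.84918646])}
```

View pics/scene0.png

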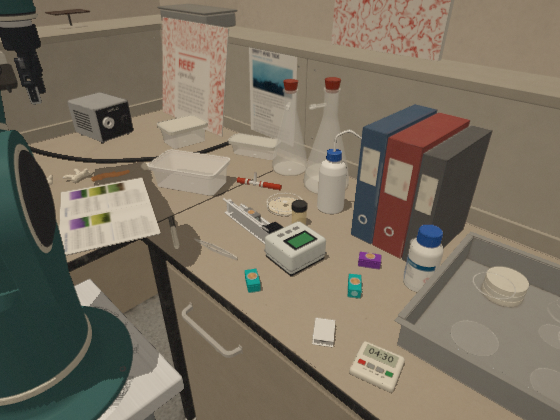

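View pics/top0.png

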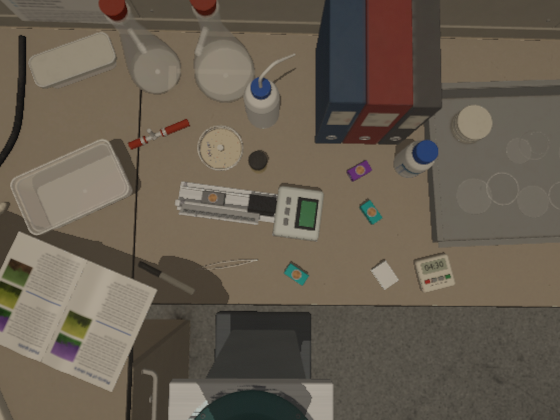

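```bash
cat > h.py <<'E'
import numpy as np, cv2
from workcell import status, vision, finder, env
def cal(n):
    c=vision.calibration(n); R=cv2.Rodrigues(np.array(c["rvec"]))[0]; return np.array(c["intrinsics"]),R,np.array(c["tvec"])
def ray_z(n,uv,z,C=None):
    K,R,t=C or cal(n); d=R.T@np.linalg.inv(K)@np.array([uv[0],uv[1],1.]); c=-R.T@t
    return c+d*(z-c[2])/d[2]
def dep(n,uv,d,C=None):
    K,R,t=C or cal(n); p=np.linalg.inv(K)@np.array([uv[0],uv[1],1.])*d; return R.T@(p-t)
def cloud(n,d,C=None):
    K,R,t=C or cal(n); v,u=np.mgrid[:d.shape[0],:d.shape[1]]
    P=np.stack([u,v,np.ones_like(u)],-1)@np.linalg.inv(K).T*d[...,None]
    return (P-t)@R
def proj(n,X,C=None):
    K,R,t=C or cal(n); p=(np.atleast_2d(X)@R.T+t)@K.T; return p[:,:2]/p[:,2:]
E
python3 - <<'E'
from h import *
p,d=vision.get_image("top"); np.save("d_top.npy",d); 
c=p[160:270,150:350]; cv2.imwrite("pics/topc.png",cv2.resize(c,None,fx=4,fy=4,interpolation=cv2.INTER_CUBIC))
W=cloud("top",d)
for n in ["photometer","cell","cover","petri_sand","objective_can","forceps"]:
    for r in finder.silhouettes("top",n)[:5]:
        m=r["mask"]&(d>0); q=W[m]; print(n,round(r["p"],2),np.round(r["point"]),m.sum(),np.median(q,0).round(3),q[:,2].max().round(3))
        if n in("photometer","cover"): 
            pts=q[:,:2]; print(cv2.minAreaRect(pts.astype(np.float32)*1000))
E
```

```text
photometer 0.94 [263. 212.] 5186 [ 0.487 -0.023  0.047] 0.06
((491.98748779296875, 10.283309936523438), (291.10186767578125, 103.68013763427734), 83.05904388427734)
cell 0.79 [213. 200.] 290 [0.505 0.08  0.026] 0.031
cell 0.67 [355. 171.] 313 [ 0.565 -0.208  0.022] 0.027
cell 0.63 [296. 272.] 284 [ 0.36  -0.085  0.022] 0.026
cell 0.59 [371. 213.] 300 [ 0.481 -0.23   0.022] 0.026
cover 0.9 [234. 211.] 1634 [0.481 0.034 0.035] 0.057
((489.38470458984375, 51.310935974121094), (182.976318359375, 58.86478042602539), 83.53284454345703)
petri_sand 0.93 [219. 147.] 1556 [0.609 0.072 0.004] 0.019
objective_can 0.68 [257. 162.] 311 [ 0.573 -0.007  0.056] 0.06
```

View pics/topc.png

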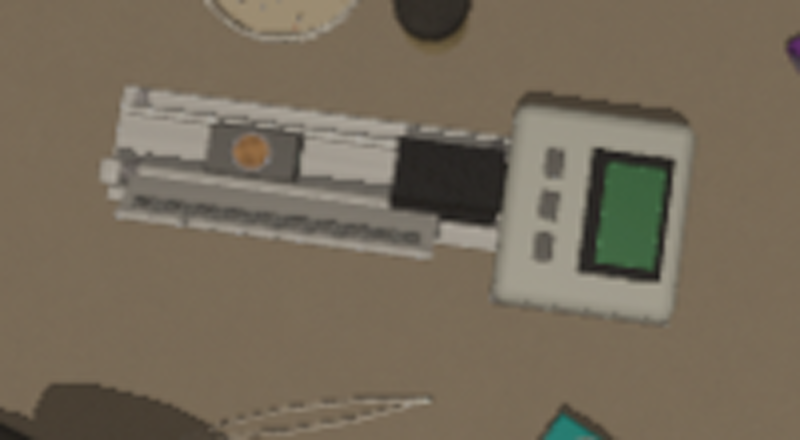

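Run:
```python
from h import *
d=np.load("d_top.npy"); W=cloud("top",d)
K,R,t=cal("top"); print("cam",-R.T@t)
u0=[270,170,335,245]
S=W[170:245,268:335].reshape(-1,3); S=S[(S[:,2]>0.046)&(S[:,2]<.07)]
print(len(S),np.median(S[:,2]),cv2.minAreaRect((S[:,:2]*1000).astype(np.float32)))
p,_=vision.get_image("scene"); c=p[180:290,190:350]; cv2.imwrite("pics/scc.png",cv2.resize(c,None,fx=5,fy=5,interpolation=cv2.INTER_CUBIC))
```

```text
cam [ 0.40789602 -0.04505842  0.8928145 ]
2264 0.05402911366758843 ((476.9051513671875, -85.82052612304688), (88.05402374267578, 96.05137634277344), 83.31743621826172)
```

View pics/scc.png

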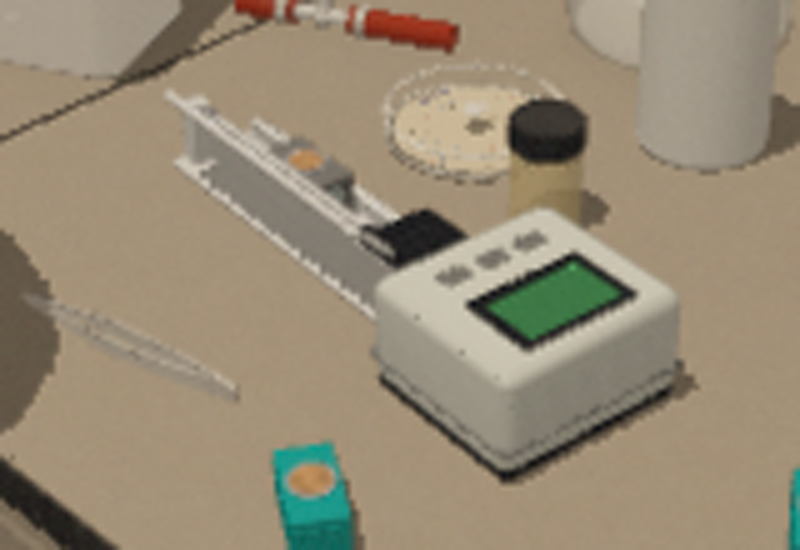

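The candidates for the cell in the top picture are the grey block in the channel at (213,200), a purple one at (358,171), turquoise ones at (296,273) and (371,212), and a white box at (384,275). By the description it is the grey one in the channel. It measures x≈-49, y≈17 in the photometer frame, and its top is at 26 mm, as it must be.

The depth outline of the optics head is 88×96 mm, as given. That puts the photometer origin at about (0.483, 0.033) with yaw -96.7°. Next I move above the channel behind the cell.

```bash
python3 -m pendant '[[-0.0393,-0.0306,0,0,0.35],[-0.0393,-0.0306,0,0,0.35],[-0.0393,-0.0306,0,0,0.35],[-0.0393,-0.0306,0,0,0.35],[-0.0393,-0.0306,0,0,0.35],[-0.0393,-0.0306,0,0,0.35],[-0.0393,-0.0306,0,0,0.35],[-0.0393,-0.0306,0,0,0.35],[-0.0393,-0.0306,0,0,0.35],[-0.0393,-0.0306,0,0,0.35]]' 40
python3 -m pendant '[[0,0,0,0.155,0.35],[0,0,0,0.155,0.35],[0,0,0,0.155,0.35],[0,0,0,0.155,0.35],[0,0,0,0.155,0.35],[0,0,0,0.155,0.35],[0,0,0,0.155,0.35],[0,0,0,0.155,0.35],[0,0,0,0,0.35]]'
python3 - <<'E'
from h import *
from scipy.spatial.transform import Rotation as Ro
o=status.get_obs(); R=Ro.from_rotvec(o["orientation"]).as_matrix(); print(R.round(3),o["tool_pos"].round(4),o["joint_positions"].round(2),o["grip_width"],np.degrees(np.arctan2(R[1,1],R[0,1])))
C=cal("wrist"); np.savez("wc1.npz",K=C[0],R=C[1],t=C[2])
p,d=vision.get_image("wrist"); cv2.imwrite("pics/w1.png",p); np.save("d_w1.npy",d)
p,d=vision.get_image("top"); cv2.imwrite("pics/top1.png",p[130:280,120:360])
E
```

```text
t: 1.75
tool_pos: [0.4927, 0.1169, 0.2486]
orientation: [0.694, 3.063, 0.0]
ft_force: [1.5, 0.9, 0.4]
grip_width: 0.0278
t: 2.88
tool_pos: [0.4921, 0.1185, 0.2484]
orientation: [2.344, 2.091, 0.0]
ft_force: [-0.0, -0.0, 0.8]
grip_width: 0.0276
[[ 0.114  0.994  0.   ]
 [ 0.994 -0.114 -0.   ]
 [-0.     0.    -1.   ]] [0.4921 0.1185 0.2484] [-0.67  0.21  0.42  1.92 -0.1   1.03 -0.31] 0.02762451639767007 -6.533968383461943
```

View pics/w1.png

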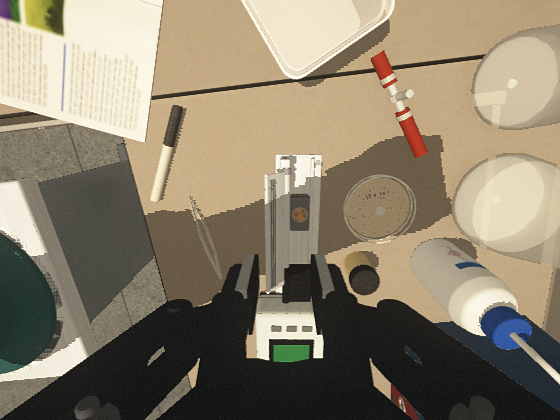

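Run:
```python
from h import *
z=np.load("wc1.npz"); C=(z["K"],z["R"],z["t"]); d=np.load("d_w1.npy"); W=cloud("wrist",d,C)*1000
print("cam",-C[1].T@C[2])
o=np.array([482.8,33.3]); th=np.radians(-96.68); ex=np.array([np.cos(th),np.sin(th)]); ey=np.array([-ex[1],ex[0]])
def loc(W): q=W[...,:2]-o; return np.stack([q@ex,q@ey,W[...,2]],-1)
L=loc(W); np.save("L1.npy",L)
ok=d>0
# fingers: z>100
m=ok&(L[...,2]>150)&(L[...,2]<260)&(abs(L[...,0]+85)<25)&(abs(L[...,1])<60)
q=L[m]; print(m.sum())
for s in(-1,1):
    f=q[np.sign(q[:,1])==s]; 
    for a in range(220,262,6):
        g=f[(f[:,2]>=a)&(f[:,2]<a+6)]
        if len(g): print(s,a,len(g),g.min(0).round(1),g.max(0).round(1))
# cell top
m=ok&(L[...,2]>23)&(L[...,2]<30)&(L[...,0]>-90)&(L[...,0]<-10)&(L[...,1]>6)&(L[...,1]<28)
q=L[m]; print("cell",m.sum(),q.min(0),q.max(0),np.percentile(q,[1,99],axis=0).round(1))
r=cv2.minAreaRect(q[:,:2].astype(np.float32)); print(r)
# bar
m=ok&(L[...,2]>33)&(L[...,2]<60)&(L[...,0]>-130)&(L[...,0]<60)&(L[...,1]>-40)&(L[...,1]<-4)
q=L[m]; print("bar",m.sum(),np.percentile(q,[.5,99.5],axis=0).round(1)); e=q[q[:,2]>50]; print(np.polyfit(e[:,0],e[:,1],1), e.mean(0))
# head
m=ok&(L[...,2]>48)&(L[...,2]<60)&(L[...,0]>60)&(L[...,0]<175)&(L[...,1]>-60)&(L[...,1]<70)
q=L[m]; print("head",m.sum(),np.percentile(q,[.5,50,99.5],axis=0).round(1))
# floor of channel, table
m=ok&(L[...,0]>-20)&(L[...,0]<10)&(L[...,1]>8)&(L[...,1]<26); print("floor",np.median(L[m],0))
m=ok&(L[...,0]>-100)&(L[...,0]<10)&(L[...,1]>50)&(L[...,1]<55); print("table",np.median(L[m],0))
```

```text
cam [0.50067087 0.19487661 0.37416869]
1686
-1 226 1 [-81.1 -14.5 230.8] [-81.1 -14.5 230.8]
-1 232 65 [-96.5 -21.  232.1] [-75.2 -14.3 237.9]
-1 238 169 [-96.7 -27.7 238. ] [-74.9 -14.3 244. ]
-1 244 210 [-96.8 -28.  244. ] [-73.8 -14.4 249.9]
-1 250 235 [-96.7 -28.  250. ] [-73.4 -14.3 256. ]
-1 256 164 [-97.  -28.1 256. ] [-74.8 -14.4 260. ]
1 226 2 [-82.3  13.4 231.4] [-80.2  13.4 231.7]
1 232 69 [-96.6  13.2 232.1] [-75.1  19.7 238. ]
1 238 165 [-96.8  13.1 238. ] [-74.7  26.5 243.9]
1 244 203 [-97.2  13.1 244.1] [-74.4  26.7 250. ]
1 250 231 [-96.8  13.1 250.1] [-73.8  27.1 256. ]
1 256 172 [-96.9  13.1 256. ] [-73.8  26.8 260. ]
cell 574 [-72.08987854   6.79105454  23.33100214] [-28.14698827  27.99359919  28.42523652] [[-71.8   6.9  23.9]
 [-28.7  27.8  28.2]]
((-50.05469512939453, 17.47406768798828), (21.148561477661133, 44.01216125488281), 89.13804626464844)
bar 1951 [[-113.6  -23.1   35.7]
 [  43.9   -4.4   55.4]]
[-4.09940310e-03 -1.99018778e+01] [-35.53488483 -19.75620597  53.00527196]
head 3065 [[ 75.5 -37.5  48.3]
 [111.2   3.7  54.4]
 [150.2  50.9  57.1]]
floor [-5.73978906 17.04732803  4.12220107]
table [-97.2082744   52.2490393  312.62520456]
```

The fingers stand at y -28..-14 and 13..27, as wanted. I have to move back 6 mm so that the pusher comes down clear behind the cell's rear face (x≈-72). Then I lower to just above the bar.

```bash
python3 -m pendant '[[0.006,0,0.02,0.0026,0.35],[0,0,0.04,0,0.35],[0,0,0.04,0,0.35],[0,0,0.04,0,0.35],[0,0,0.03,0,0.35],[0,0,0,0,0.35],[0,0,0,0,0.35]]'
cat > see.py <<'E'
from h import *
import sys
from scipy.spatial.transform import Rotation as Ro
def go(tag):
    o=status.get_obs(); C=cal("wrist"); p,d=vision.get_image("wrist"); cv2.imwrite(f"pics/{tag}.png",p)
    W=cloud("wrist",d,C)*1000
    O=np.array([482.8,33.3]); th=np.radians(-96.68); ex=np.array([np.cos(th),np.sin(th)]); ey=np.array([-ex[1],ex[0]])
    q=W[...,:2]-O; L=np.stack([q@ex,q@ey,W[...,2]],-1); np.savez(f"{tag}.npz",L=L,d=d)
    t=o["tool_pos"]*1000; q=t[:2]-O; tx=q@ex; tz=t[2]
    print("t",o["t"].__round__(2),"tcp loc",np.round([tx,q@ey,tz],1),"F",o["ft_force"].round(1),"w",o["grip_width"])
    return L,d,tx,tz
E
python3 - <<'E'
from see import *
L,d,tx,tz=go("w2"); ok=d>0
m=ok&(abs(L[...,0]-tx)<25)&(abs(L[...,1])<45)&(L[...,2]>tz-25)&(L[...,2]<tz+10)
for s in(-1,1):
    f=L[m&(np.sign(L[...,1])==s)]
    for a in range(int(tz)-24,int(tz)+10,4):
        g=f[(f[:,2]>=a)&(f[:,2]<a+4)]
        if len(g): print(s,a,len(g),g.min(0).round(1),g.max(0).round(1))
m=ok&(L[...,2]>23)&(L[...,2]<30)&(L[...,0]>-90)&(L[...,0]<-10)&(L[...,1]>6)&(L[...,1]<28)
q=L[m]; print("cell",m.sum(),np.percentile(q,[1,99],axis=0).round(1))
for a,b,nm in((-1,1,"bar"),):
  for x0 in range(-115,50,20):
    m=ok&(abs(L[...,0]-x0)<3)&(L[...,1]>-40)&(L[...,1]<-2)&(L[...,2]>30)&(L[...,2]<60)
    if m.sum()>3: q=L[m]; print("bar",x0,m.sum(),q[q[:,2].argmax()].round(1))
E
```

```text
t: 3.85
tool_pos: [0.4934, 0.1243, 0.0794]
orientation: [2.347, 2.088, 0.001]
ft_force: [0.5, 0.6, 0.6]
grip_width: 0.0277
t 3.85 tcp loc [-91.6  -0.1  79.4] F [0.5 0.6 0.6] w 0.027697892952269272
-1 55 6 [-102.   -22.1   55. ] [-96.6 -20.2  55.5]
-1 59 2 [-87.  -13.9  62.7] [-86.4 -13.9  62.8]
-1 63 34 [-102.2  -20.    63.3] [-81.6 -13.7  67. ]
-1 67 84 [-102.8  -26.2   67.1] [-81.7 -13.7  71. ]
-1 71 115 [-102.7  -27.5   71. ] [-80.5 -13.7  75. ]
-1 75 136 [-102.9  -27.4   75.1] [-80.8 -13.7  79. ]
-1 79 142 [-102.9  -27.2   79. ] [-80.3 -13.7  83. ]
-1 83 156 [-103.3  -27.7   83. ] [-81.8 -13.8  87. ]
-1 87 101 [-102.9  -27.5   87. ] [-79.8 -13.7  89.3]
1 59 2 [-88.3  14.   62.9] [-85.9  14.   62.9]
1 63 35 [-102.2   13.9   63.2] [-81.3  20.   67. ]
1 67 77 [-102.9   13.9   67. ] [-82.1  26.3  70.9]
1 71 117 [-102.9   13.7   71. ] [-80.1  27.1  75. ]
1 75 133 [-102.8   13.8   75. ] [-80.5  27.5  78.9]
1 79 156 [-102.8   13.7   79. ] [-80.6  27.2  83. ]
1 83 149 [-103.    13.7   83. ] [-80.6  27.3  87. ]
1 87 100 [-102.9   13.7   87.1] [-80.1  27.6  89.3]
cell 978 [[-71.9   6.8  23.4]
 [-29.1  20.8  27.9]]
bar -115 69 [-113.3   -4.4   37.9]
bar -95 268 [-98.  -21.4  55.5]
bar -75 190 [-73.7 -14.7  48.9]
bar -55 208 [-53.8 -17.5  50.9]
bar -35 259 [-35.  -20.1  55.4]
bar -15 118 [-17.8 -14.1  48.8]
```

View pics/w2.png

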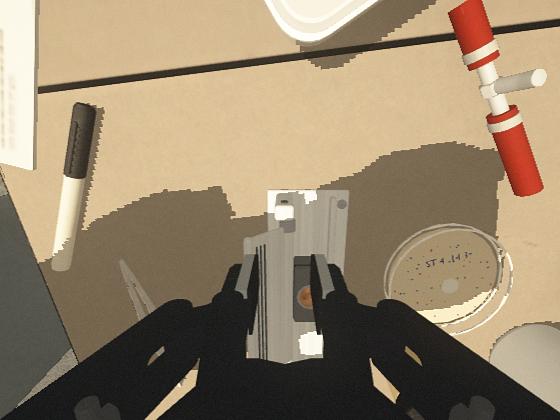

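The picture shows the cell at (307,295) between and ahead of the fingers, the bar's ridges at (265,290) under the left finger, and the post at (285,212). The pusher (right finger) is over the channel, with its front at x≈-80 and the cell's rear at x≈-72. I press down.

```bash
python3 -m pendant '[[0,-0.0005,0.008,0,0.35],[0,0,0.01,0,0.35],[0,0,0.01,0,0.35],[0,0,0.01,0,0.35],[0,0,0.008,0,0.35],[0,0,0.004,0,0.35],[0,0,0,0,0.35],[0,0,0,0,0.35]]'
python3 - <<'E'
from see import *
L,d,tx,tz=go("w3")
p,d=vision.get_image("top"); np.save("dt3.npy",d); cv2.imwrite("pics/top3.png",cv2.resize(p[160:270,150:350],None,fx=4,fy=4,interpolation=cv2.INTER_CUBIC))
p,d=vision.get_image("scene"); cv2.imwrite("pics/sc3.png",cv2.resize(p[160:280,190:350],None,fx=5,fy=5,interpolation=cv2.INTER_CUBIC))
E
```

```text
t: 4.9
tool_pos: [0.4918, 0.1243, 0.0282]
orientation: [-2.348, -2.087, 0.001]
ft_force: [-4.4, 0.5, 1.1]
grip_width: 0.0276
t 4.9 tcp loc [-91.4  -1.6  28.2] F [-4.4  0.5  1.1] w 0.02758415053047142
```

View pics/w3.png

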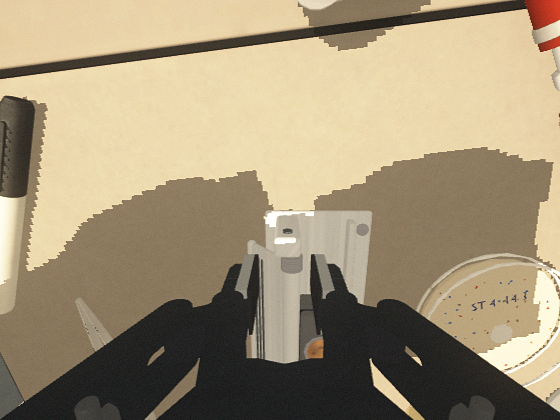

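View pics/sc3.png

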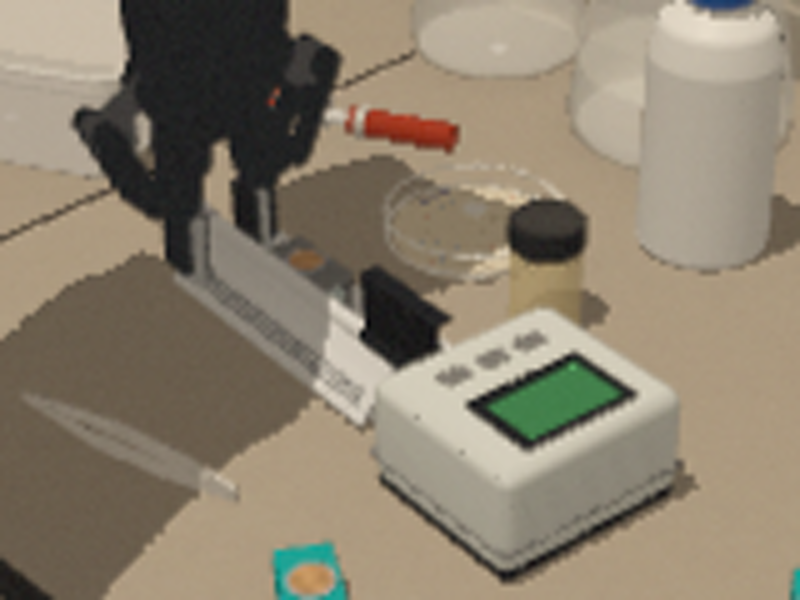

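View pics/top3.png

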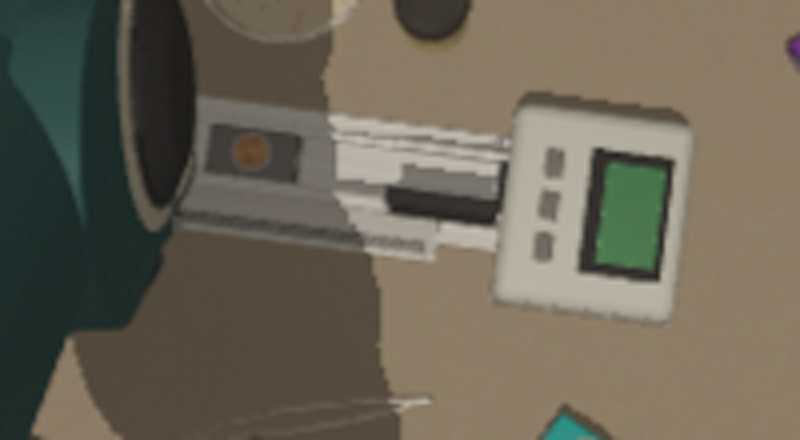

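Run:
```python
from h import *
d=np.load("dt3.npy"); W=cloud("top",d)*1000
O=np.array([482.8,33.3]); th=np.radians(-96.68); ex=np.array([np.cos(th),np.sin(th)]); ey=np.array([-ex[1],ex[0]])
q=W[...,:2]-O; L=np.stack([q@ex,q@ey,W[...,2]],-1); np.save("Lt3.npy",L)
for x in (24,35,50,62):
    m=(abs(L[...,0]-x)<2)&(abs(L[...,1])<35); g=L[m]; g=g[g[:,1].argsort()]; print(x,[tuple(a.round(0).astype(int)) for a in g[:,1:]])
for x in(-5,20,):
    m=(abs(L[...,0]-x)<2)&(L[...,1]>-45)&(L[...,1]<5); g=L[m]; g=g[g[:,1].argsort()]; print(x,[tuple(a.round(0).astype(int)) for a in g[:,1:]])
```

```text
24 [(np.int64(-35), np.int64(-4)), (np.int64(-33), np.int64(-1)), (np.int64(-33), np.int64(-1)), (np.int64(-31), np.int64(2)), (np.int64(-31), np.int64(0)), (np.int64(-29), np.int64(0)), (np.int64(-29), np.int64(-2)), (np.int64(-27), np.int64(-3)), (np.int64(-27), np.int64(-2)), (np.int64(-25), np.int64(0)), (np.int64(-25), np.int64(-1)), (np.int64(-24), np.int64(5)), (np.int64(-23), np.int64(5)), (np.int64(-22), np.int64(6)), (np.int64(-21), np.int64(7)), (np.int64(-20), np.int64(8)), (np.int64(-20), np.int64(12)), (np.int64(-18), np.int64(12)), (np.int64(-18), np.int64(11)), (np.int64(-16), np.int64(13)), (np.int64(-16), np.int64(13)), (np.int64(-14), np.int64(15)), (np.int64(-14), np.int64(13)), (np.int64(-12), np.int64(17)), (np.int64(-12), np.int64(15)), (np.int64(-12), np.int64(17)), (np.int64(-10), np.int64(20)), (np.int64(-10), np.int64(19)), (np.int64(-8), np.int64(21)), (np.int64(-8), np.int64(23)), (np.int64(-7), np.int64(22)), (np.int64(-7), np.int64(26)), (np.int64(-5), np.int64(26)), (np.int64(-5), np.int64(26)), (np.int64(-3), np.int64(32)), (np.int64(-3), np.int64(30)
[... 9770 characters left out ...]
(12)), (np.int64(-18), np.int64(9)), (np.int64(-17), np.int64(12)), (np.int64(-16), np.int64(11)), (np.int64(-15), np.int64(18)), (np.int64(-14), np.int64(13)), (np.int64(-13), np.int64(18)), (np.int64(-11), np.int64(17)), (np.int64(-11), np.int64(18)), (np.int64(-9), np.int64(21)), (np.int64(-9), np.int64(21)), (np.int64(-7), np.int64(22)), (np.int64(-7), np.int64(21)), (np.int64(-5), np.int64(25)), (np.int64(-5), np.int64(26)), (np.int64(-4), np.int64(33)), (np.int64(-4), np.int64(32)), (np.int64(-2), np.int64(62)), (np.int64(-2), np.int64(33)), (np.int64(-2), np.int64(34)), (np.int64(-1), np.int64(63)), (np.int64(1), np.int64(64)), (np.int64(3), np.int64(63)), (np.int64(5), np.int64(65))]
```

The bar's edge is down at (y -24, z 5), so q≈1.7, and the cover stands upright with the channel free for y>8. I push the cell slowly and correct the 1 mm sideways offset.

```bash
python3 -m pendant '[[-0.004,0.001,0,0,0.35],[-0.005,0,0,0,0.35],[-0.005,0,0,0,0.35],[-0.005,0,0,0,0.35],[-0.005,0,0,0,0.35],[-0.005,0,0,0,0.35],[-0.005,0,0,0,0.35],[-0.005,0,0,0,0.35],[-0.005,0,0,0,0.35],[-0.005,0,0,0,0.35],[0,0,0,0,0.35]]'
python3 - <<'E'
from see import *
L,d,tx,tz=go("w4")
p,d=vision.get_image("top"); cv2.imwrite("pics/top4.png",cv2.resize(p[160:270,150:350],None,fx=4,fy=4,interpolation=cv2.INTER_CUBIC))
p,d=vision.get_image("scene"); cv2.imwrite("pics/sc4.png",cv2.resize(p[160:280,190:350],None,fx=5,fy=5,interpolation=cv2.INTER_CUBIC))
E
```

```text
t: 6.42
tool_pos: [0.4875, 0.0748, 0.0283]
orientation: [2.349, 2.086, -0.001]
ft_force: [-2.9, -2.1, 2.4]
grip_width: 0.0278
t 6.42 tcp loc [-41.8  -0.2  28.3] F [-2.9 -2.1  2.4] w 0.027830621192703343
```

View pics/sc4.png

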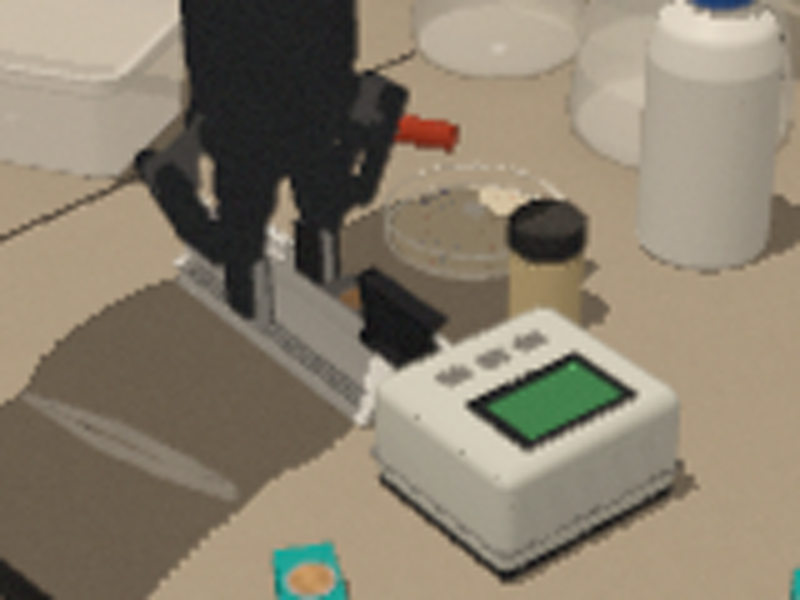

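View pics/w4.png

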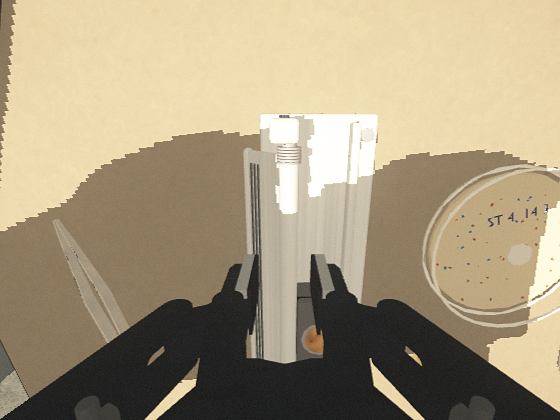

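The picture shows the cell's window at (315,340), ahead of the pusher and seated in the channel. The cover is still upright. I push on.

```bash
python3 -m pendant '[[-0.005,0,0,0,0.35],[-0.005,0,0,0,0.35],[-0.005,0,0,0,0.35],[-0.005,0,0,0,0.35],[-0.005,0,0,0,0.35],[-0.005,0,0,0,0.35],[-0.005,0,0,0,0.35],[-0.005,0,0,0,0.35],[-0.005,0,0,0,0.35],[-0.004,0,0,0,0.35],[-0.003,0,0,0,0.35],[-0.002,0,0,0,0.35],[0,0,0,0,0.35]]'
python3 - <<'E'
from see import *
L,d,tx,tz=go("w5")
p,d=vision.get_image("top"); cv2.imwrite("pics/top5.png",cv2.resize(p[160:270,150:350],None,fx=4,fy=4,interpolation=cv2.INTER_CUBIC))
p,d=vision.get_image("scene"); cv2.imwrite("pics/sc5.png",cv2.resize(p[160:280,190:350],None,fx=5,fy=5,interpolation=cv2.INTER_CUBIC))
E
```

```text
t: 8.2
tool_pos: [0.4812, 0.0217, 0.0283]
orientation: [2.348, 2.087, -0.0]
ft_force: [-2.1, 0.9, 1.8]
grip_width: 0.028
t 8.2 tcp loc [11.7 -0.3 28.3] F [-2.1  0.9  1.8] w 0.02802047808752682
```

View pics/sc5.png

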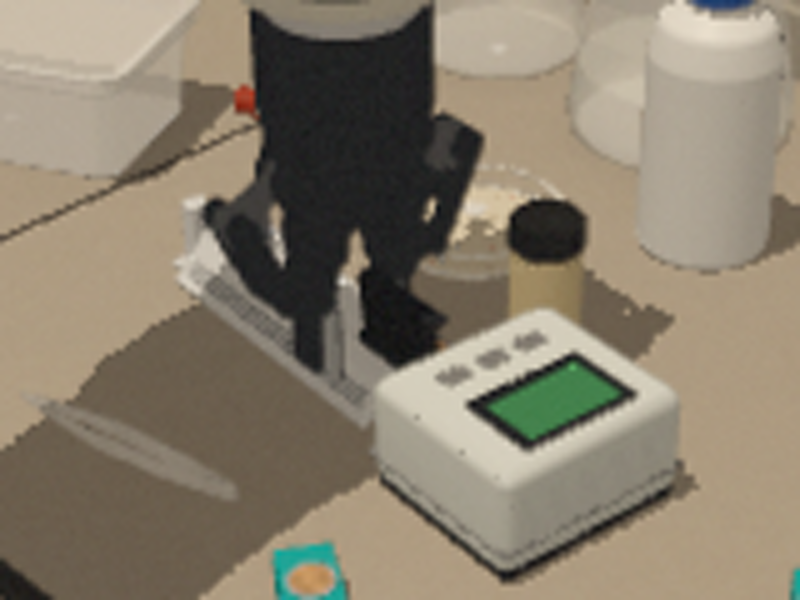

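View pics/w5.png

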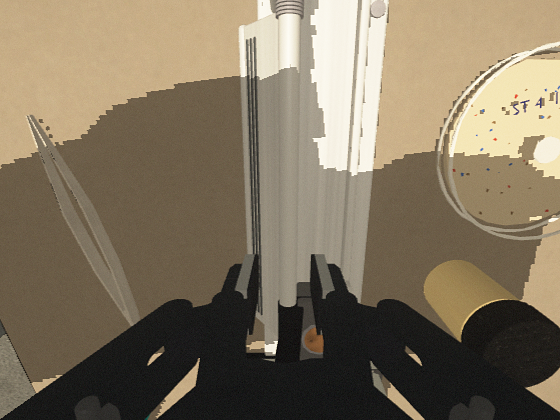

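View pics/top5.png

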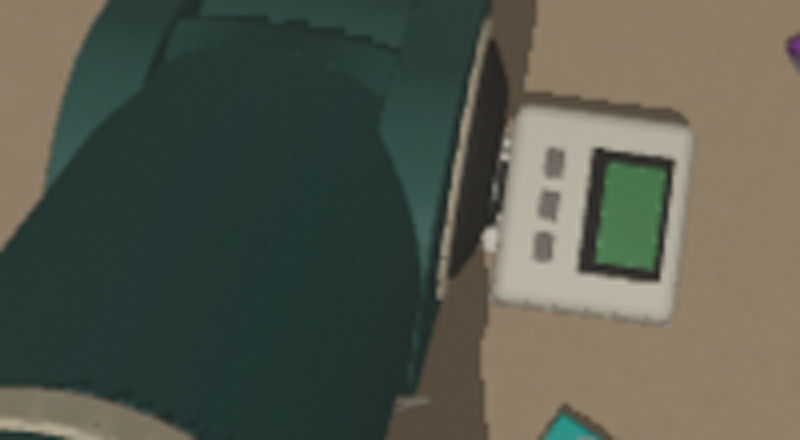

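```bash
python3 -m pendant '[[-0.0015,0,0,0,0.35],[-0.0015,0,0,0,0.35],[0,0,0,0,0.35]]'; python3 -m pendant '[[-0.001,0,0,0,0.35],[0,0,0,0,0.35]]'; python3 -m pendant '[[-0.001,0,0,0,0.35],[0,0,0,0,0.35]]'
```

```text
t: 8.72
tool_pos: [0.4809, 0.0189, 0.0283]
orientation: [2.348, 2.087, -0.0]
ft_force: [-3.0, 1.9, 1.1]
grip_width: 0.0277
t: 8.98
tool_pos: [0.4807, 0.0179, 0.0283]
orientation: [2.348, 2.087, -0.0]
ft_force: [-2.1, 2.0, 1.8]
grip_width: 0.0281
t: 9.22
tool_pos: [0.4807, 0.0173, 0.0283]
orientation: [-2.348, -2.087, -0.0]
ft_force: [-2.1, 5.4, 1.2]
grip_width: 0.0276
```

```bash
python3 -m pendant '[[-0.001,0,0,0,0.35],[0,0,0,0,0.35]]'; python3 -m pendant '[[-0.001,0,0,0,0.35],[0,0,0,0,0.35]]'
python3 - <<'E'
from see import *
L,d,tx,tz=go("w6"); print(tx+11.3)
E
```

```text
t: 9.48
tool_pos: [0.4808, 0.0171, 0.0284]
orientation: [-2.346, -2.088, -0.001]
ft_force: [-1.7, 10.8, 2.0]
grip_width: 0.0279
t: 9.72
tool_pos: [0.4808, 0.017, 0.0284]
orientation: [-2.345, -2.089, -0.002]
ft_force: [-1.2, 16.2, 2.9]
grip_width: 0.0277
t 9.72 tcp loc [16.4 -0.1 28.4] F [-1.2 16.2  2.9] w 0.02770074835416457
27.705795896225087
```

The force rises to 16 N with no further travel, and the pusher's front is at x≈27.7 (home is 27). The cell is against the stop. I draw back well before x=20 with the bar still held.

```bash
python3 -m pendant '[[0.004,0,0,0,0.35],[0.005,0,0,0,0.35],[0.005,0,0,0,0.35],[0.008,0,0,0,0.35],[0.008,0,0,0,0.35],[0.01,0,0,0,0.35],[0.01,0,0,0,0.35],[0.01,0,0,0,0.35],[0,0,0,0,0.35],[0,0,0,0,0.35]]'
python3 - <<'E'
from see import *
L,d,tx,tz=go("w7")
p,d=vision.get_image("scene"); cv2.imwrite("pics/sc7.png",cv2.resize(p[160:280,190:350],None,fx=5,fy=5,interpolation=cv2.INTER_CUBIC))
p,d=vision.get_image("top"); cv2.imwrite("pics/top7.png",cv2.resize(p[160:270,150:350],None,fx=4,fy=4,interpolation=cv2.INTER_CUBIC))
E
```

```text
t: 11.02
tool_pos: [0.4875, 0.0749, 0.0283]
orientation: [-2.348, -2.087, -0.0]
ft_force: [-2.7, 3.4, 1.5]
grip_width: 0.0279
t 11.03 tcp loc [-41.9  -0.2  28.3] F [-2.7  3.4  1.5] w 0.027889391303470432
```

View pics/top7.png

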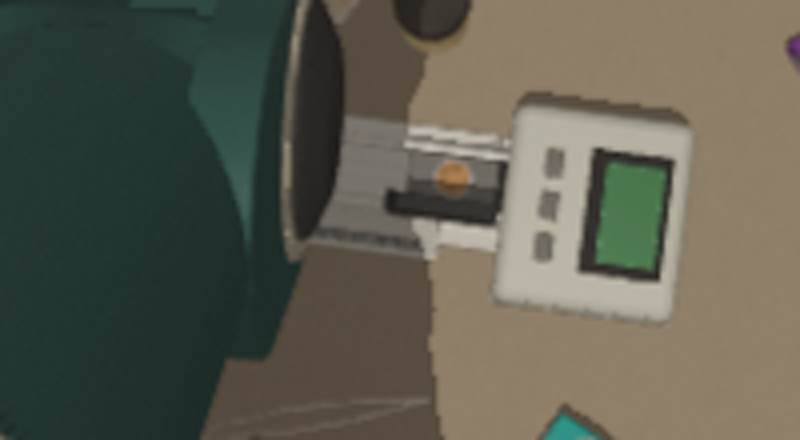

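View pics/sc7.png

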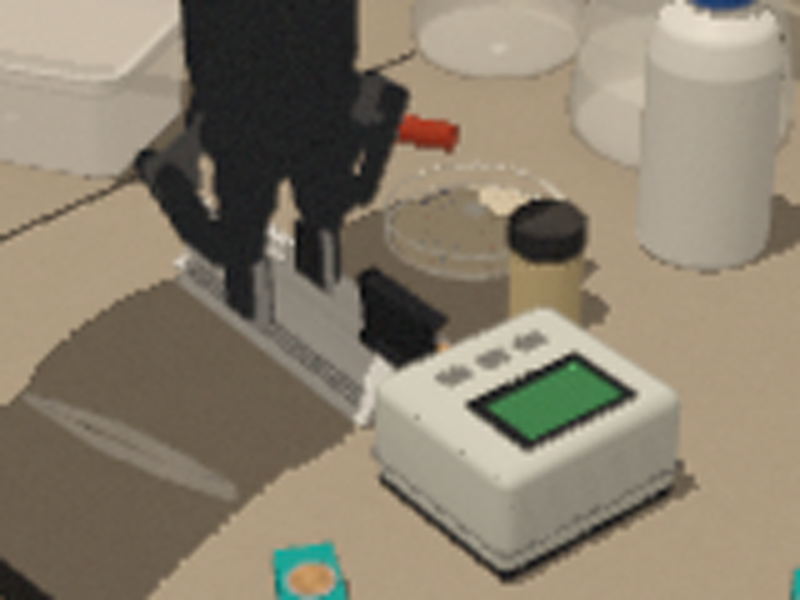

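Run:
```python
from h import *
O=np.array([482.8,33.3]); th=np.radians(-96.68); ex=np.array([np.cos(th),np.sin(th)]); ey=np.array([-ex[1],ex[0]])
for uv in ((453,177),(408,168)):
    X=ray_z("top",(uv[0]/4+150-.4,uv[1]/4+160-.4),.026)[:2]*1000-O; print(X@ex,X@ey)
```

```text
49.614755383125654 18.591894266097565
27.199080153551076 20.1086756000997
```

The cell's window is at x≈49.6 (home is 49) and its rear face at x≈27.2 (home is 27). It stayed home when the finger drew back. Next I let the bar up gently.

```bash
python3 -m pendant '[[0,0,-0.003,0,0.35],[0,0,-0.004,0,0.35],[0,0,-0.005,0,0.35],[0,0,-0.005,0,0.35],[0,0,-0.005,0,0.35],[0,0,-0.005,0,0.35],[0,0,-0.005,0,0.35],[0,0,-0.005,0,0.35],[0,0,-0.005,0,0.35],[0,0,-0.006,0,0.35],[0,0,-0.01,0,0.35],[0,0,-0.02,0,0.35],[0,0,-0.03,0,0.35],[0,0,-0.03,0,0.35],[0.03,0,-0.03,0,0.35],[0.04,0,-0.02,0,0.35],[0.05,0,0,0,0.35],[0.05,0,0,0,0.35],[0.03,0,0,0,0.35],[0,0,0,0,0.35]]'
python3 - <<'E'
from see import *
L,d,tx,tz=go("w8")
p,d=vision.get_image("top"); np.save("dt8.npy",d);cv2.imwrite("pics/top8.png",cv2.resize(p[130:270,150:350],None,fx=4,fy=4,interpolation=cv2.INTER_CUBIC))
p,d=vision.get_image("scene"); cv2.imwrite("pics/sc8.png",cv2.resize(p[160:280,190:350],None,fx=5,fy=5,interpolation=cv2.INTER_CUBIC))
E
```

```text
t: 13.68
tool_pos: [0.5103, 0.2754, 0.2163]
orientation: [-2.345, -2.091, 0.001]
ft_force: [-1.0, -0.7, 0.8]
grip_width: 0.0275
t 13.68 tcp loc [-243.6   -0.8  216.3] F [-1.  -0.7  0.8] w 0.027544900795061642
```

View pics/top8.png

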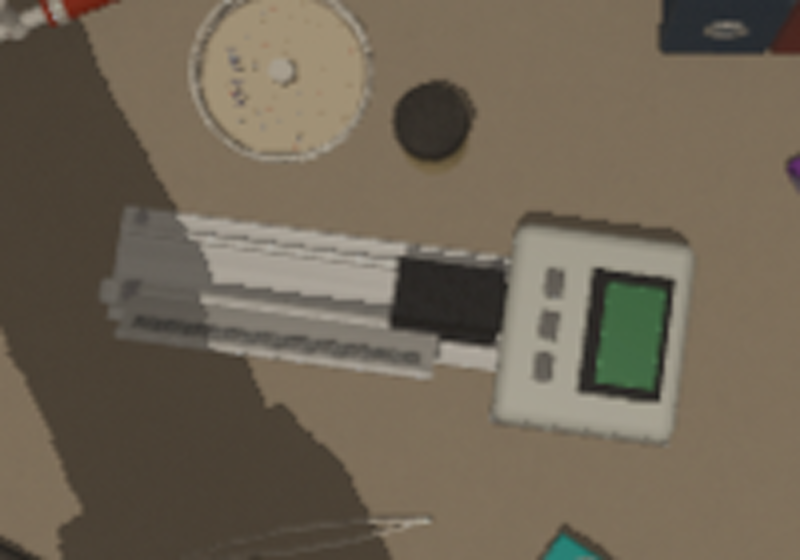

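View pics/sc8.png

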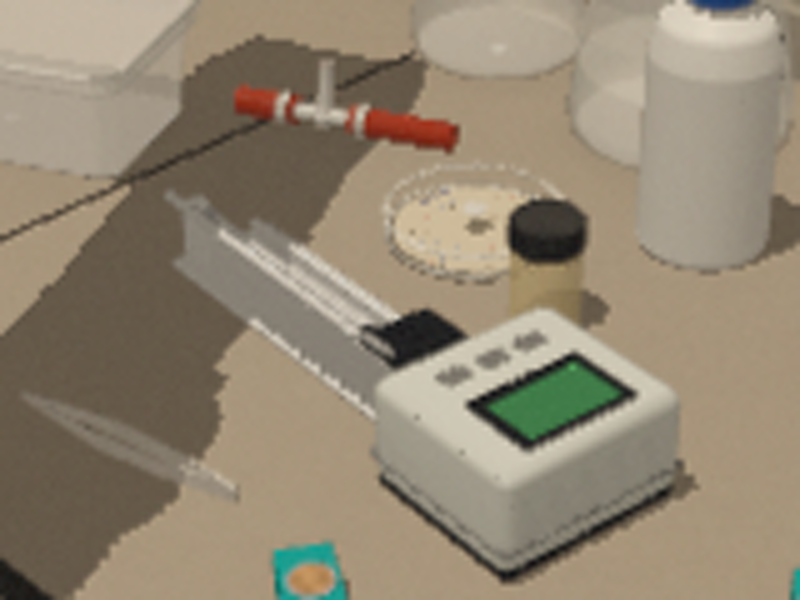

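View pics/w8.png

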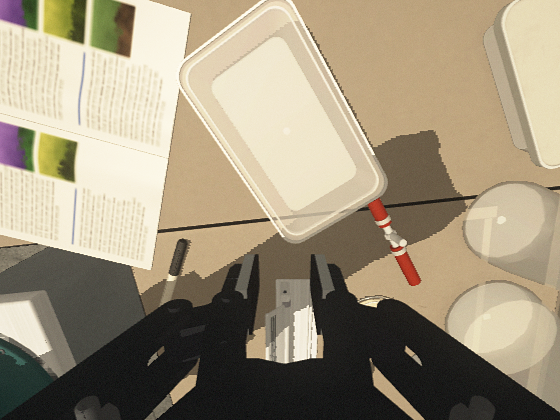

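Run:
```python
from h import *
a=np.load("d_top.npy"); b=np.load("dt8.npy"); A=cloud("top",a)*1000;B=cloud("top",b)*1000
s=(slice(195,213),slice(250,275)); print("cover z before/after",np.median(A[s][...,2]),np.median(B[s][...,2]), "bar", np.median(A[214:222,185:255,2]),np.median(B[214:222,185:255,2]))
p,d=vision.get_image("top")
for n in["petri_sand","objective_can","forceps","cell"]:
    print(n,[(np.round(r["point"]),round(r["p"],2)) for r in finder.silhouettes("top",n)[:4]])
o=status.get_obs(); print(o["qd"].round(3),o["t"])
```

```text
cover z before/after 30.568603911584034 30.44761902538145 bar 46.84148580135785 46.89743127189058
petri_sand [(array([221., 153.]), 0.89)]
objective_can [(array([258., 163.]), 0.73)]
forceps []
cell [(array([371., 211.]), 0.77), (array([356., 169.]), 0.69), (array([297., 273.]), 0.6)]
[-0.003  0.004 -0.004 -0.002 -0.001  0.001 -0.   ] 14.075
```

In the picture the dish circle is still centred at (220,148), so it has not moved; the finder's 6 px difference is only in its mask.

```bash
python3 -c "
from workcell import hand_in
print(hand_in())"
```

```text
the job is handed in; nothing more can be done
None
```

The photometer is loaded: the cell was pushed home under the cover, the fingers were drawn back, and the cover is shut over the cell. I handed the job in at about 14 s of the 42 s.

- **How it went:** One fingertip held the bar down (cover at about 1.7 rad) while the other pushed the cell along the channel to the stop. I then drew back about 58 mm with the bar still held, let the bar up slowly and moved the arm clear.
- **Cell home:** The push force rose to 16 N with no further travel. After drawing back, with the cover still open, the window was at x≈49.6 mm (home is 49) and the rear face at x≈27.2 mm (home is 27).
- **Cover shut:** Its height matched the start (30.4 mm against 30.6 mm), and so did the bar's (46.9 mm against 46.8 mm). The grey cell no longer shows in the channel.
- **Bystanders:** The can and the look-alikes were found in the same places. The finder never reported the forceps, but the pictures show them in the same place.
- **One disagreement:** The finder's point for the petri dish shifted about 6 px. The dish's outline in the picture is where it was, so I took that as noise in the finder.

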